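# Answer the fault lamp: lay out the right tool, shut the drawer, reset the circuit

## Robot

A 7-joint arm with a two-finger parallel gripper is mounted at the origin on the work surface. World frame = base frame: x ahead of the robot, y to its left, z up, the work surface at z = 0. Lengths are in m, angles in rad, forces in N, time in s.
With the tool pointing down it reaches from about 0.4 to 0.85 m from the base axis. Payload 10.4 kg.
Tool frame: the origin (TCP) lies at the very end of the fingers, on their centre line; the grasp point (between the pads) lies 19 mm behind it; z points along the fingers, y is the line along which they close (so a half turn about z gives the same grasp; the last joint's range is limited). The gripper opens to 87 mm and grips with 3 to 60 N. Pads are 19 mm wide; open, the fingers measure 117 mm over their backs; the gripper's body (75 mm by 190 mm) begins 51 mm behind the grasp point.
Start: joints at [-1.322, 0.332, -0.065, 1.46, 0.022, 1.35, -0.088], TCP at [0.168, 0.602, 0.223] pointing down, gripper open.
Joint ranges: [-2.6, 2.6], [-0.5, 2.12], [-1.47, 1.34], [0.16, 2.42], [-1.27, 4.41], [0.06, 2.06], [-2.6, 2.6]. Speed limits (rad/s): [2.22, 2.22, 2.79, 2.79, 3.14, 3.14, 3.14].

## Interface

Orientations are given as a unit quaternion [x, y, z, w].
In Python, from bench import status, camera, order gives the robot as it stands.
- The arm moves only by the tool jog_arm, never from a script. Its argument "plan" is a list of rows, each a list of 7 numbers: the turn, a rotation vector about the tool's x, y, z in rad, then the shift along the tool's x, y, z in mm, then the opening, from -1 (shut) to 1 (fully open). A call has 1 to 12 rows; each row is the pose to reach, as a shift and turn from the pose commanded when the call began, along the tool's axes at that moment; what a row does not reach only later rows make up. A row lasts 1/10 s, in which the tool goes at most 50 mm and 8.59 degrees, less where a joint would pass 70% of its speed; a pose out of reach is approached as far as the arm can. A call with a gripper value outside its range is refused whole. The fingers move at their own pace and stop on an object; "squeeze" is the grip in N (left out, the last holds). Time passes only in rows, so rows that repeat a pose let the fingers close. It gives the time, the measured TCP pose, the force, the opening and the grip force at its end, in the units of the state.
- status.read_state(): the state, without advancing time (a new reading comes with each control period).
- camera(name): name is "scene" or "top"; returns a dict with "image" (384x512x3 uint8, red, green, blue), "z_map" (384x512 float32, m along the optical axis (not along the pixel's ray), 0 where there is no reading), "fx", "fy", "cx", "cy" (pixels), "world_from_camera" (4x4, takes a point from camera to world coordinates). Camera axes: x right, y down, z forward; pixel columns grow to the right and rows downward; lengths in m; the calibration is good to about 2 mm. A picture is of the moment at which its call begins.
- order.close_job(): hands the job in; it is judged then, once.
The state is a dict: "time": time; "joint_positions": joint angles; "joint_vel": joint speeds; "joint_torque": joint torques, N m; "ee_pos": TCP position; "eef_rot": TCP orientation; "ft_force": force on the tool from outside, world axes, zero at the start; "torque": the same for the moment, N m; "width": finger opening in m; "grip_force": force on a finger pad.
Only numpy, scipy, OpenCV 4.12 (cv2) and the standard library are available. Lean on these libraries where they do the work, as an engineer would, in place of code of your own. Each camera call takes 0.05 s, during which the arm holds its last target. There are 200 camera calls.

## Task

One of the two circuit controllers on the bench, blue (radiator circuit) or yellow (gauge line), has the red fault lamp standing behind it: take the tool for that circuit out of the open drawer, the brass bleed key for blue or the bronze gauge adapter for yellow, lay it flat in the steel tray without dropping it, and let go. Then push the drawer fully shut with the other tool still inside, and last of all press the faulty controller's plunger right down to its stop, hold it there a moment and let it come back up. Do not press the other plunger or lift the other tool, and leave everything else on the bench and on the drawer case where it is.

Things in the scene. Friction and masses are not known exactly. Their poses are not given: they have to be found in the camera images.
- red_lamp: Red fault lamp, 105 mm tall, red dome (48 mm across) on a steel stem and a dark foot 60 mm across; fixed. Stands 100 mm behind (+x of) the faulty controller. Origin: centre of its underside.
- green_lamp: Green lamp, same shape, green dome; fixed. Stands 100 mm behind the healthy controller. Origin: centre of its underside.
- blue_station: Blue controller of the radiator circuit: fixed box 90 x 90 x 60 mm with a black mushroom plunger head standing up from the middle of its top. On the left or on the right of the bench. Origin: centre of its underside.
- yellow_station: Yellow controller of the gauge line, same shape, on the other side. Origin: centre of its underside.
- blue_top (a point): Centre of the top face of the blue controller's plunger head (black disc 46 mm across), 100 mm above the bench when up; it moves with the head.
- yellow_top (a point): Centre of the top face of the yellow controller's plunger head, alike.
- blue_plunger (a joint): Travel of the blue plunger in m: 0 up, 0.014 at its stop. Spring: about 1.3 N to start, 5.8 N at the stop; it returns by itself.
- yellow_plunger (a joint): Travel of the yellow plunger, alike.
- drawer (a joint): How far the drawer is open in m: 0 fully shut, at most 0.16; starts 0.125 to 0.15. Slides with about 1.5 N of friction and stays where it is left.
- drawer_front (a point): Middle of the top edge of the drawer front's outer face, 70 mm above the bench; moves with the drawer. x points into the case (the way to push it shut), y along the front, z up. The front is 274 mm wide, 60 high, 12 thick; a brass pull 70 mm wide at its middle sticks out 14 mm, the face beside it is flat. Inside: 234 mm wide, 192 long, floor 54 mm and side walls 20 mm below this point.
- case: Fixed low wooden drawer case, 220 mm deep (x), 280 mm wide (y), with a chipped white enamel top 85 mm above the bench; the drawer slides out of its -x face. Loose things lie on its top, 100 mm or more behind its front edge. Origin: centre of its underside.
- bleed_key: Brass radiator bleed key, 104 mm long, lying along its own x axis in the drawer, 0.2 kg: a T bar (18 mm along x, 60 mm along y, 18 mm high) at the -x end, a square shank 16 mm wide (top 18 mm above the underside, from x = -34 to +28 mm) and a round socket end 20 mm across. Centre of mass about 12 mm to the -x side. Origin: underside, middle of its length.
- gauge_adapter: Dark bronze gauge adapter, 104 mm long, lying along its own x axis in the drawer, 0.3 kg: a square body 32 mm wide and 32 mm high (x = -22 to +18 mm) with a round stub at each end (28 mm across at -x, 24 mm with thread at +x). Origin: underside, middle of its length.
- tray: Fixed steel tray, outside 150 mm (its x) by 190 mm (its y), 26 mm high, walls 4 mm. In front on the left or on the right. Origin: centre of its underside.
- tray_in (a point): Centre of the tray's inner floor, axes as the tray's.
- mug: White mug, 84 mm across, 90 mm high, on the bench; leave it alone. Origin: centre of its underside.
- thermometer: Aluminium dial thermometer, loose on the enamel top, dial 72 mm across, about 160 mm long, 17 mm high; leave it alone. Origin: underside, near the dial's edge on the stem side.
- bakelite_knob: Brown mottled bakelite control knob, 64 mm across, 36 mm high, loose on the enamel top; leave it alone. Origin: centre of its underside.
- wrench: Steel wrench, 180 mm long, on the bench beside the case; leave it alone. Origin: middle of its underside.
- paste_jar: Amber jar with a black cap, 70 mm across, 80 mm high, on the bench beside the case; leave it alone. Origin: centre of its underside.
Things that resemble listed ones, but are neither listed nor needed, are in the scene too. There is more than one size of the bleed_key; the job needs the largest.

How it is judged:
By the outcome, as a careful person would: the job done as asked, in the order asked, and still so for the second after the job is handed in, with the robot touching nothing.
It also fails if it takes over 61 s, if anything falls off the work surface, if the arm or the gripper's body presses on something with over 40 N, if the wrist force passes 120 N, or if a joint passes its speed limit or range.

## Working session

There is one attempt and no reset: what is moved stays moved. The work goes in short steps, Python scripts to look and compute and a tool call to move; the robot and the scene stay as the last step left them, time stands still between calls to the robot, and variables do not carry over. Pictures are saved under pics/ and viewed, at most 10 in all, crops included, and the job is handed in when it is done.

Besides the shell and the picture viewer there is one more tool, called after "Emit:" as name(argument=value, ...), one argument or row to a line, values as JSON. jog_arm: Moves the arm, as the interface text tells. Its arguments: {"type":"object","properties":{"plan":{"type":"array"},"squeeze":{"type":"number"}},"required":["plan"]}

```bash
mkdir -p pics; ls; cat > h.py <<'E'
import numpy as np, cv2
from bench import status, camera, order
def grab(n, tag):
    c=camera(n); np.savez('pics/%s.npz'%tag, **c); cv2.imwrite('pics/%s.png'%tag, cv2.cvtColor(c['image'],cv2.COLOR_RGB2BGR)); return c
def load(tag): return dict(np.load('pics/%s.npz'%tag))
def cloud(c):
    z=c['z_map']; v,u=np.indices(z.shape); P=np.stack([(u-c['cx'])/c['fx']*z,(v-c['cy'])/c['fy']*z,z],-1)
    T=c['world_from_camera']; W=P@T[:3,:3].T+T[:3,3]; W[z==0]=np.nan; return W
def ray(c,u,v,h):
    T=c['world_from_camera']; d=T[:3,:3]@np.array([(u-c['cx'])/c['fx'],(v-c['cy'])/c['fy'],1]); o=T[:3,3]; return o+d*(h-o[2])/d[2]
E
python3 - <<'E'
from h import *
for n in('scene','top'):
    c=grab(n,n+'0'); print(n,c['fx'],c['cx'],c['cy'],c['world_from_camera'].round(3).tolist())
s=status.read_state(); print({k:np.round(v,3).tolist() for k,v in s.items()})
E
```

```text
pics
scene 466.63336470334633 265.26360676903244 191.31477438720455 [[0.245, 0.619, -0.746, 1.477], [0.97, -0.163, 0.183, -0.228], [-0.008, -0.768, -0.64, 0.85], [0.0, 0.0, 0.0, 1.0]]
top 457.1816938016626 257.07824668972506 192.7231128927948 [[-0.01, -0.994, 0.107, 0.479], [-1.0, 0.01, 0.005, -0.009], [-0.006, -0.107, -0.994, 1.291], [0.0, 0.0, 0.0, 1.0]]
{'time': 0.1, 'joint_positions': [-1.322, 0.333, -0.065, 1.461, 0.022, 1.35, -0.088], 'joint_vel': [0.001, -0.003, -0.001, -0.002, -0.001, -0.001, -0.0], 'joint_torque': [0.001, -62.454, 0.024, -39.072, -0.062, 0.036, 0.0], 'ee_pos': [0.168, 0.602, 0.222], 'eef_rot': [0.135, 0.991, -0.001, -0.0], 'ft_force': [0.112, 0.32, 0.581], 'torque': [-0.001, -0.003, -0.027], 'grip_force': 0.0, 'width': 0.087}
```

View pics/scene0.png

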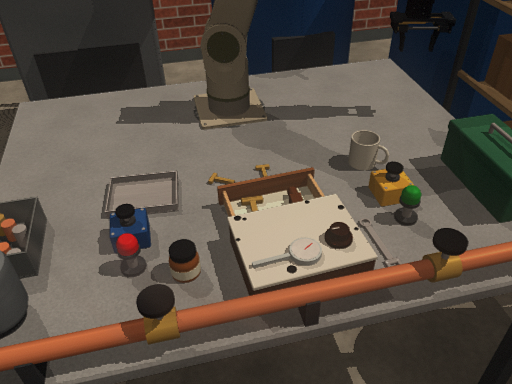

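View pics/top0.png

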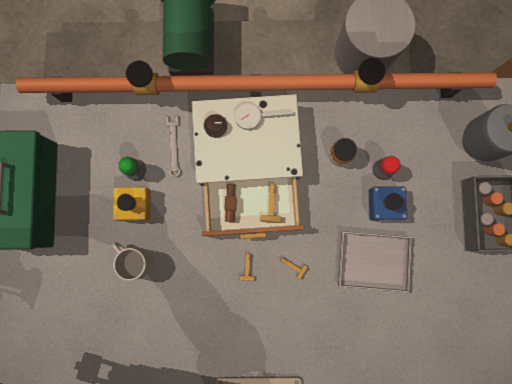

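The red lamp (391,165 in the top view) is behind the blue controller (388,203), so the job needs the bleed key. One key is in the drawer at about (271,205). Two others lie on the bench at (248,267) and (295,267). The tray is at (375,261).

```bash
python3 - <<'E'
from h import *
c=load('top0'); im=c['image']; W=cloud(c)
cv2.imwrite('pics/crop.png',cv2.resize(cv2.cvtColor(im[165:300,190:420],cv2.COLOR_RGB2BGR),None,fx=3.4,fy=3.4,interpolation=cv2.INTER_CUBIC))
hsv=cv2.cvtColor(im,cv2.COLOR_RGB2HSV)
def blobs(m,name,amin=25):
    n,l,st,ce=cv2.connectedComponentsWithStats(m.astype(np.uint8))
    for i in range(1,n):
        if st[i,4]>=amin:
            p=W[l==i]; p=p[np.isfinite(p[:,0])]
            r=cv2.minAreaRect(np.argwhere(l==i)[:,::-1].astype(np.float32))
            print(name,st[i].tolist(),ce[i].round(1),'zmed',np.round(np.nanmedian(p,0),3),'zmax',p[:,2].max().round(3),'rect',np.round(r[0],1),np.round(r[1],1),round(r[2],1))
H,S,V=[hsv[...,i] for i in range(3)]
roi=np.zeros(H.shape,bool); roi[100:310,100:430]=1
brass=(H>14)&(H<27)&(S>150)&(V>70)&roi; blobs(brass,'brass')
blobs((H>105)&(H<125)&(S>110)&(V>50)&roi,'blue',100)
blobs((H<4)&(S>200)&(V>120)&roi,'red')
# heights
for u,v in [(271,190),(271,200),(271,213),(263,218),(278,218),(260,190),(245,200),(220,231),(285,229),(240,229),(207,205),(296,205),(375,262),(343,262),(394,203),(380,203),(230,203),(230,188),(245,150)]:
    print((u,v),W[v,u].round(4))
E
```

```text
brass [261, 185, 20, 37, 208] [270.8 208.3] zmed [ 0.561 -0.041  0.034] zmax 0.041 rect [270.5 203. ] [36. 19.] 90.0
brass [113, 187, 37, 34, 912] [132.7 203.7] zmed [0.582 0.328 0.059] zmax 0.104 rect [131.  203.5] [33. 36.] 90.0
brass [241, 233, 24, 5, 88] [252.6 235.1] zmed [0.498 0.012 0.053] zmax 0.06 rect [252.5 235.1] [ 3.7 23.2] 86.4
brass [240, 254, 14, 26, 121] [246.7 269.9] zmed [0.395 0.027 0.013] zmax 0.022 rect [246.5 266.5] [25. 13.] 90.0
brass [281, 259, 26, 20, 115] [295.5 267.7] zmed [ 0.406 -0.114  0.013] zmax 0.02 rect [294.8 264.3] [25.5 13.4] 45.0
blue [372, 187, 34, 32, 602] [385.9 202.7] zmed [ 0.58  -0.345  0.06 ] zmax 0.099 rect [388.5 202.5] [31. 33.] 90.0
red [383, 157, 16, 14, 131] [391.  163.2] zmed [ 0.682 -0.357  0.1  ] zmax 0.107 rect [390.5 163.5] [13. 15.] 90.0
(271, 190) [ 0.6218 -0.0417  0.0312]
(271, 200) [ 0.5941 -0.0414  0.0289]
(271, 213) [ 0.5579 -0.0408  0.0319]
(263, 218) [ 0.544  -0.0186  0.0382]
(278, 218) [ 0.5437 -0.0598  0.0351]
(260, 190) [ 0.6238 -0.0112  0.0161]
(245, 200) [0.5961 0.0311 0.0153]
(220, 231) [0.5089 0.0967 0.0693]
(285, 229) [ 0.5124 -0.0765  0.0712]
(240, 229) [0.5136 0.0432 0.0708]
(207, 205) [0.5797 0.1328 0.0579]
(296, 205) [ 0.5772 -0.108   0.0585]
(375, 262) [ 0.4204 -0.3283  0.0073]
(343, 262) [ 0.421  -0.2404  0.0028]
(394, 203) [ 0.576  -0.3588  0.1057]
(380, 203) [ 0.5802 -0.3347  0.0594]
(230, 203) [0.5852 0.071  0.0497]
(230, 188) [0.6265 0.071  0.0481]
(245, 150) [0.7242 0.028  0.0858]
```

View pics/crop.png

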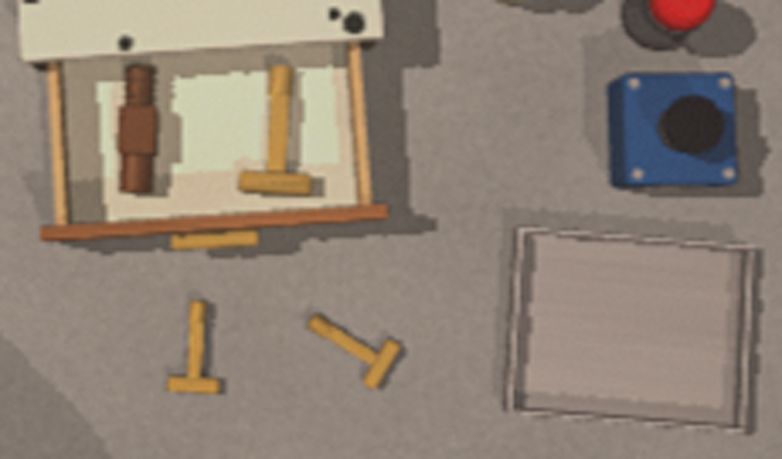

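The crop shows three brass keys, and the one in the drawer is clearly the largest. Its T bar is at crop (275,182) and its socket end at (281,66). The adapter is at (137,128), and the tray corners are (518,228), (762,245), (750,432) and (505,410). The blue plunger head is at (692,125).

```bash
cat >> h.py <<'E'
def go(x,y,z,yaw):
    """row numbers: TCP to xyz, tool x at world angle 180+yaw deg, tool down"""
    from scipy.spatial.transform import Rotation as R
    s=status.read_state(); r=R.from_quat(s['eef_rot']); a=np.radians(180+yaw)
    t=R.from_matrix(np.array([[np.cos(a),np.sin(a),0],[np.sin(a),-np.cos(a),0],[0,0,-1]]).T)
    t=R.from_matrix(np.column_stack([[np.cos(a),np.sin(a),0],[np.sin(a),-np.cos(a),0],[0,0,-1]]))
    print('turn',(r.inv()*t).as_rotvec().round(3),'shift mm',(r.inv().apply(np.array([x,y,z])-s['ee_pos'])*1e3).round(1))
E
python3 - <<'E'
from h import *
c=load('top0'); W=cloud(c)
q=lambda x,y,h: ray(c,190+(x+.5)/3.4-.5,165+(y+.5)/3.4-.5,h)[:2]
m=lambda a,b: np.degrees(np.arctan2(*(a-b)[::-1]))
hsv=cv2.cvtColor(c['image'],cv2.COLOR_RGB2HSV)
mk=(hsv[...,0]>14)&(hsv[...,0]<27)&(hsv[...,1]>150)&(hsv[...,2]>70); 
v,u=np.nonzero(mk[185:222,261:282]); P=np.array([ray(c,a+261,b+185,.034)[:2] for a,b in zip(u,v)])
print('key ext x',P[:,0].min(),P[:,0].max(),'y',P[:,1].min(),P[:,1].max())
sh=P[P[:,0]>P[:,0].min()+.03]; f=np.polyfit(sh[:,0],sh[:,1],1); print('shank yaw',np.degrees(np.arctan(f[0])),'y at .57',np.polyval(f,.57))
tb=q(275,182,.034); te=q(281,66,.034); print('tbar',tb,'end',te,m(te,tb))
T=[q(*p,.026) for p in((518,228),(762,245),(750,432),(505,410))]; print('tray',np.mean(T,0),[t.round(3).tolist() for t in T])
L,R=q(42,230,.07),q(387,208,.07); print('front',L,R,'yaw',m(L,R)-90)
g=(W[...,2]>.062)&(W[...,2]<.078)&(W[...,0]<.55)&(W[...,0]>.45)&(abs(W[...,1])<.2); p=W[g]
for y in np.arange(-.12,.15,.03):
    k=p[abs(p[:,1]-y)<.01]; print(round(y,2),len(k),k[:,0].min() if len(k) else '',k[:,0].max() if len(k) else '')
pl=(W[...,2]>.09)&(abs(W[...,1]+.35)<.06)&(abs(W[...,0]-.58)<.05); print('blue head',pl.sum(),W[pl].mean(0),W[pl].min(0),W[pl].max(0), q(692,125,.1))
bx=[q(a,b,.06) for a,b in((627,75),(732,74),(735,185),(620,186))]; print('box',np.mean(bx,0))
s=load('scene0'); Ws=cloud(s); im=s['image']; pl=(Ws[...,2]>.09)&(abs(Ws[...,1]+.35)<.06)&(abs(Ws[...,0]-.58)<.05); print('scene head',pl.sum(),Ws[pl].mean(0))
x0,y0=tb+(te-tb)*.36
go(x0,y0,.12,m(te,tb))
E
```

```text
key ext x 0.5354978307767091 0.6353669453723012 y -0.06537950042271863 -0.013052868786395368
shank yaw -1.319116843593413 y at .57 -0.04184957545597209
tbar [ 0.54351049 -0.03930243] end [ 0.63798648 -0.04539952] -3.6925090789584005
tray [ 0.42349729 -0.32648422] [[0.505, -0.236], [0.489, -0.433], [0.341, -0.416], [0.36, -0.221]]
front [0.50586896 0.14457313] [ 0.52041405 -0.12593841] yaw 3.077764078831308
-0.12 31 0.5122091276735449 0.5256631652800735
-0.09 31 0.512272293708296 0.523003833441546
-0.06 38 0.5098878269046941 0.5208130559595658
-0.03 37 0.5075977770399341 0.5183710900097828
0.0 32 0.5053723528632703 0.5160067461002149
0.03 31 0.5054090801439148 0.5162327301037547
0.06 36 0.5030796854553448 0.5139548311700161
0.09 38 0.5008163808947412 0.5115574129004592
0.12 32 0.4985890220950165 0.5468576084297471
0.15 10 0.4986219375746997 0.5093821191151823
blue head 246 [ 0.58181401 -0.36053898  0.09998156] [ 0.56054548 -0.38294965  0.0919295 ] [ 0.6032917  -0.33868396  0.10684097] [ 0.58069203 -0.35845038]
box [ 0.5804113  -0.35932062]
scene head 236 [ 0.58693655 -0.35838162  0.09907626]
turn [-0.001 -0.    -0.207] shift mm [-567.4 -509.5  102.5]
```

Emit:
jog_arm(
  plan=[
    [0,0,-0.228,-563,-511,70,0.3],
    [0,0,-0.228,-563,-511,70,0.3],
    [0,0,-0.228,-563,-511,70,0.3],
    [0,0,-0.228,-563,-511,70,0.3],
    [0,0,-0.228,-563,-511,70,0.3],
    [0,0,-0.228,-563,-511,70,0.3],
    [0,0,-0.228,-563,-511,70,0.3],
    [0,0,-0.228,-563,-511,70,0.3],
    [0,0,-0.228,-563,-511,70,0.3],
    [0,0,-0.228,-563,-511,70,0.3],
    [0,0,-0.228,-563,-511,70,0.3],
    [0,0,-0.228,-563,-511,70,0.3],
  ],
)

```text
time: 1.3
ee_pos: [0.4867, 0.0946, 0.1674]
eef_rot: [0.022, 1.0, 0.0, 0.0]
ft_force: [0.8, 0.4, -0.1]
width: 0.0566
grip_force: 0.0
```

```bash
python3 -c "
from h import *
s=status.read_state(); print(s['time'],s['ee_pos'],s['width'],s['joint_positions']); go(.5735,-.0415,.15,-2.5)"
```

```text
1.3 [0.48671051 0.09458683 0.16736249] 0.05664195499954731 [-0.65581909  0.0800716   0.39243209  1.8881704  -0.03332484  1.17941299
  1.27540848]
turn [0. 0. 0.] shift mm [ -92.6 -132.2   17.3]
```

Emit:
jog_arm(
  plan=[
    [0,0,0,-92,-132,17,0.3],
    [0,0,0,-92,-132,17,0.3],
    [0,0,0,-92,-132,17,0.3],
    [0,0,0,-92,-132,17,0.3],
    [0,0,0,-92,-132,17,0.3],
    [0,0,0,-92,-132,17,0.3],
    [0,0,0,-92,-132,17,0.3],
  ],
)

```text
time: 2.0
ee_pos: [0.5719, -0.0374, 0.1505]
eef_rot: [0.021, 1.0, 0.001, -0.0]
ft_force: [0.8, 0.4, -0.3]
width: 0.0565
grip_force: 0.0
```

```bash
python3 -c "
from h import *
s=status.read_state(); print(s['time'],s['ee_pos']); go(.5735,-.0415,.02,-2.5)"
```

```text
2.0 [ 0.57188147 -0.03741075  0.15053703]
turn [ 0.001 -0.     0.002] shift mm [ -1.8  -4.2 130.5]
```

Emit:
jog_arm(
  plan=[
    [0,0,0,-1,-2,40,0.3],
    [0,0,0,-1,-2,80,0.3],
    [0,0,0,-1,-2,105,0.3],
    [0,0,0,-1,-2,120,0.3],
    [0,0,0,-1,-2,129,0.3],
    [0,0,0,-1,-2,129,0.3],
    [0,0,0,-1,-2,129,0.3],
  ],
)

```text
time: 2.7
ee_pos: [0.574, -0.0412, 0.0227]
eef_rot: [0.022, 1.0, 0.0, 0.001]
ft_force: [0.2, -0.1, 1.0]
width: 0.0566
grip_force: 0.0
```

```bash
python3 -c "
from h import *
grab('top','top1'); c=grab('scene','scene1'); cv2.imwrite('pics/sc1.png',cv2.resize(cv2.cvtColor(c['image'][130:290,190:390],cv2.COLOR_RGB2BGR),None,fx=3.5,fy=3.5))
s=status.read_state(); print(s['time'],s['ee_pos'],s['ft_force']); go(.5735,-.0415,.02,-2.5)"
```

```text
2.8 [ 0.57409764 -0.04133229  0.02280558] [-0.74673078 -0.91940314  0.49369523]
turn [ 0.     0.002 -0.   ] shift mm [ 0.6 -0.2  2.8]
```

View pics/sc1.png

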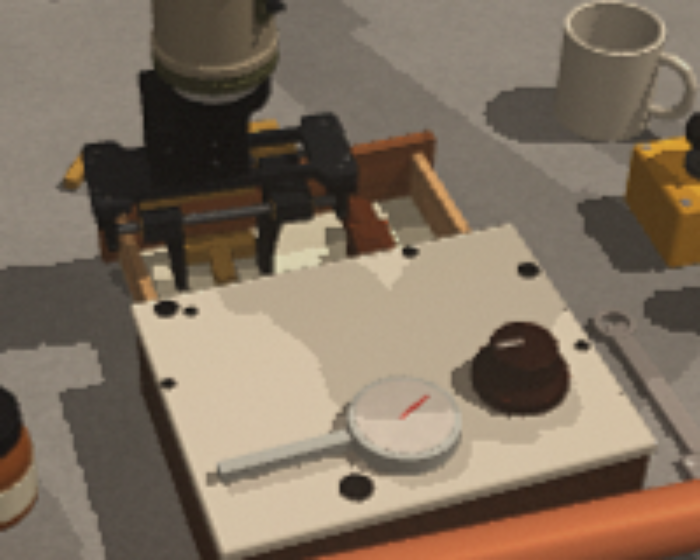

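The fingers at (178,255) and (266,245) straddle the shank at (222,262), and nothing is touching them. I'll lower 2 mm and close.

Emit:
jog_arm(
  plan=[
    [0,0,0,0,0,2,0.3],
    [0,0,0,0,0,2,-1],
    [0,0,0,0,0,2,-1],
    [0,0,0,0,0,2,-1],
    [0,0,0,0,0,2,-1],
    [0,0,0,0,0,2,-1],
    [0,0,0,0,0,2,-1],
    [0,0,0,0,0,2,-1],
    [0,0,0,0,0,2,-1],
  ],
  squeeze=30,
)

```text
time: 3.7
ee_pos: [0.5732, -0.0414, 0.0195]
eef_rot: [0.022, 1.0, 0.0, -0.0]
ft_force: [0.5, -0.3, -0.0]
width: 0.0159
grip_force: 30.0
```

Emit:
jog_arm(
  plan=[
    [0,0,0,0,0,-8,-1],
    [0,0,0,0,0,-22,-1],
    [0,0,0,0,0,-45,-1],
    [0,0,0,0,0,-75,-1],
    [0,0,0,0,0,-100,-1],
    [0,0,0,0,0,-118,-1],
    [0,0,0,0,0,-125,-1],
    [0,0,0,0,0,-125,-1],
    [0,0,0,0,0,-125,-1],
  ],
)

```text
time: 4.6
ee_pos: [0.5727, -0.0413, 0.1439]
eef_rot: [0.022, 1.0, 0.0, -0.0]
ft_force: [-0.6, -0.5, -2.1]
width: 0.016
grip_force: 30.0
```

```bash
python3 - <<'E'
from h import *
a=grab('top','top2')
im=np.hstack([a['image'][150:300,190:420]]); cv2.imwrite('pics/t2.png',cv2.resize(cv2.cvtColor(im,cv2.COLOR_RGB2BGR),None,fx=3.4,fy=3.4))
s=status.read_state(); print(s['time'],s['ee_pos'],s['ft_force'],s['width'],s['grip_force'])
# tray geometry from the first pictures: high walls
c=load('top0'); W=cloud(c)
g=(W[...,2]>.012)&(W[...,2]<.035)&(W[...,0]>.32)&(W[...,0]<.53)&(W[...,1]<-.19)&(W[...,1]>-.46)
P=W[g][:,:2].astype(np.float32); print('tray rect',len(P),cv2.minAreaRect(P))
E
```

```text
4.65 [ 0.57256728 -0.04137823  0.14355907] [ 0.81768852 -0.32555727 -3.0202312 ] 0.015686812753391396 29.96296137571335
tray rect 516 ((0.4235764741897583, -0.3251005709171295), (0.19232012331485748, 0.14995697140693665), 84.70289611816406)
```

View pics/t2.png

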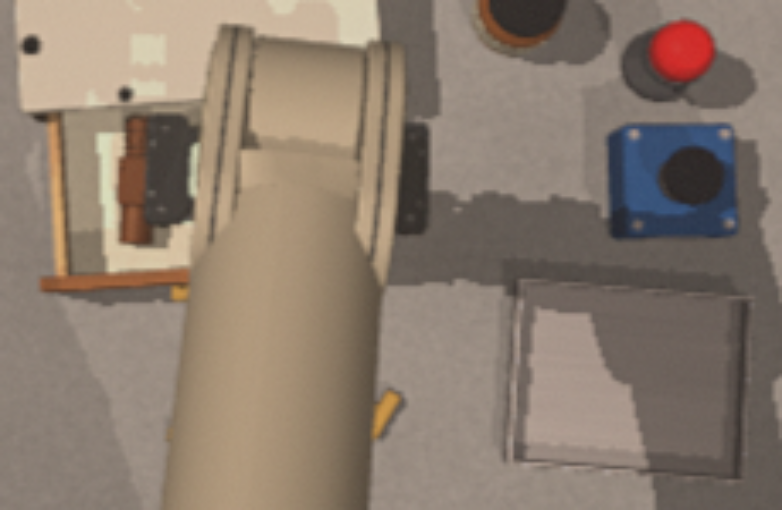

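The key is held: width is 16 mm and the force shows about −2 to −3 N. The adapter is still in the drawer at (135,180). The tray centre is (0.424,−0.325), yaw −5°.

```bash
python3 -c "
from h import *
go(.4096,-.324,.10,-5.3)"
```

```text
turn [-0.    -0.002  0.049] shift mm [ 150.4 -289.5   43.8]
```

Emit:
jog_arm(
  plan=[
    [0,0,0.005,10,-20,0,-1],
    [0,0,0.02,28,-55,0,-1],
    [0,0,0.03,48,-95,0,-1],
    [0,0,0.04,68,-135,5,-1],
    [0,0,0.049,88,-175,12,-1],
    [0,0,0.049,108,-212,22,-1],
    [0,0,0.049,128,-248,32,-1],
    [0,0,0.049,142,-275,40,-1],
    [0,0,0.049,150,-289,44,-1],
    [0,0,0.049,150,-289,44,-1],
    [0,0,0.049,150,-289,44,-1],
    [0,0,0.049,150,-289,44,-1],
  ],
)

```text
time: 5.85
ee_pos: [0.4111, -0.3227, 0.1004]
eef_rot: [0.046, 0.999, 0.0, -0.0]
ft_force: [0.3, 0.6, -2.9]
width: 0.0158
grip_force: 30.0
```

```bash
python3 -c "
from h import *
s=status.read_state(); print(s['time'],s['ee_pos'],s['ft_force'],s['width'])
go(.4096,-.324,.010,-5.3)
c=load('top0');W=cloud(c);g=(abs(W[...,0]-.42)<.05)&(abs(W[...,1]+.325)<.06); print('floor',np.median(W[g][:,2]))
g=(abs(W[...,0]-.45)<.03)&(abs(W[...,1]+.18)<.02); print('bench',np.median(W[g][:,2]))"
```

```text
5.85 [ 0.41114219 -0.32269108  0.10036225] [ 0.31900743  0.5963911  -2.87366487] 0.01579374440473581
turn [ 0.001 -0.     0.001] shift mm [ 1.4 -1.5 90.4]
floor 0.0044920701265980245
bench 0.0002024685534109949
```

Emit:
jog_arm(
  plan=[
    [0,0,0,0,0,15,-1],
    [0,0,0,0,0,40,-1],
    [0,0,0,0,0,62,-1],
    [0,0,0,0,0,78,-1],
    [0,0,0,0,0,86,-1],
    [0,0,0,0,0,89,-1],
    [0,0,0,0,0,90,-1],
    [0,0,0,0,0,90,-1],
    [0,0,0,0,0,90,-1],
  ],
)

```text
time: 6.75
ee_pos: [0.4112, -0.3238, 0.0112]
eef_rot: [0.046, 0.999, -0.0, 0.001]
ft_force: [-0.7, -0.1, -2.1]
width: 0.0156
grip_force: 30.0
```

Emit:
jog_arm(
  plan=[
    [0,0,0,0,0,1,-1],
    [0,0,0,0,0,2,-1],
    [0,0,0,0,0,3,-1],
    [0,0,0,0,0,3,-1],
  ],
)

```text
time: 7.15
ee_pos: [0.4107, -0.3236, 0.0075]
eef_rot: [0.046, 0.999, 0.0, 0.0]
ft_force: [0.4, 0.5, -0.9]
width: 0.0155
grip_force: 30.0
```

Emit:
jog_arm(
  plan=[
    [0,0,0,0,0,0.5,-1],
    [0,0,0,0,0,1,-1],
    [0,0,0,0,0,1,-1],
  ],
)

```text
time: 7.45
ee_pos: [0.4108, -0.3236, 0.0074]
eef_rot: [0.047, 0.999, 0.0, 0.0]
ft_force: [-5.0, 4.7, 15.2]
width: 0.0158
grip_force: 30.0
```

Contact with the tray floor (about 15 N). I'll back off slightly, open and lift.

Emit:
jog_arm(
  plan=[
    [0,0,0,0,0,-0.7,-1],
    [0,0,0,0,0,-0.7,-0.4],
    [0,0,0,0,0,-0.7,-0.2],
    [0,0,0,0,0,-0.7,0],
    [0,0,0,0,0,-0.7,0],
    [0,0,0,0,0,-0.7,0],
    [0,0,0,0,0,-10,0],
    [0,0,0,0,0,-35,0],
    [0,0,0,0,0,-75,0],
    [0,0,0,0,0,-115,-0.5],
    [0,0,0,0,0,-135,-1],
    [0,0,0,0,0,-140,-1],
  ],
)

```text
time: 8.65
ee_pos: [0.4118, -0.3245, 0.1496]
eef_rot: [0.047, 0.999, -0.001, 0.002]
ft_force: [-0.2, -0.2, -1.1]
width: 0.0271
grip_force: 0.0
```

```bash
python3 - <<'E'
from h import *
c=grab('scene','scene3'); cv2.imwrite('pics/s3.png',cv2.resize(cv2.cvtColor(c['image'][120:290,80:340],cv2.COLOR_RGB2BGR),None,fx=3,fy=3))
s=status.read_state(); print(s['time'],s['ee_pos'],s['ft_force'],s['width'])
# drawer axis yaw 3.1; front face x = .5195 at y=-.126 (outer ~2 mm less)
go(.46,-.07,.15,3.1)
E
```

```text
8.7 [ 0.41146984 -0.32413698  0.1486114 ] [ 0.41657009 -0.25794054  0.00308438] 0.023255431073129298
turn [-0.001  0.003 -0.147] shift mm [-24.7 257.5  -1.4]
```

View pics/s3.png

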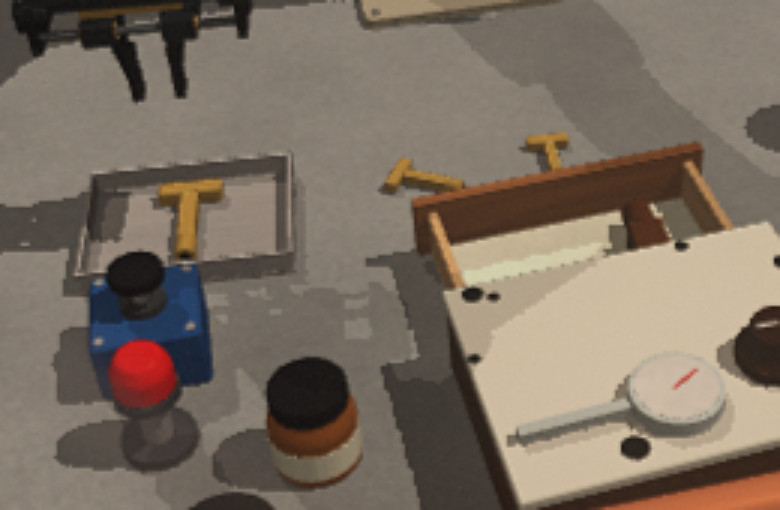

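The key lies flat in the tray (crop 190,215), the adapter is still in the drawer, and the keys on the bench are untouched. Next I move in front of the drawer face, to the right of the pull.

Emit:
jog_arm(
  plan=[
    [0,0,-0.02,-3,30,0,-1],
    [0,0,-0.05,-8,75,0,-1],
    [0,0,-0.09,-13,120,0,-1],
    [0,0,-0.12,-18,165,0,-1],
    [0,0,-0.147,-22,210,0,-1],
    [0,0,-0.147,-24,245,10,-1],
    [0,0,-0.147,-25,257,40,-1],
    [0,0,-0.147,-25,257,75,-1],
    [0,0,-0.147,-25,257,100,-1],
    [0,0,-0.147,-25,257,112,-1],
    [0,0,-0.147,-25,257,112,-1],
    [0,0,-0.147,-25,257,112,-1],
  ],
)

```text
time: 9.9
ee_pos: [0.4596, -0.0703, 0.035]
eef_rot: [-0.027, 1.0, -0.0, 0.0]
ft_force: [0.1, -0.9, 0.3]
width: 0.0002
grip_force: 0.0
```

```bash
python3 -c "
from h import *
s=status.read_state(); print(s['time'],s['ee_pos'],s['ft_force'],s['width'])
go(.62,-.062,.036,3.1)"
```

```text
9.9 [ 0.45962738 -0.07026872  0.03499689] [ 0.10102839 -0.88938824  0.30831229] 0.00015893989259331516
turn [-0.  0. -0.] shift mm [-160.6   -0.4   -1. ]
```

Emit:
jog_arm(
  plan=[
    [0,0,0,-10,0,0,-1],
    [0,0,0,-20,0,0,-1],
    [0,0,0,-28,0,0,-1],
    [0,0,0,-35,0,0,-1],
    [0,0,0,-42,0,0,-1],
    [0,0,0,-50,0,0,-1],
    [0,0,0,-60,0,0,-1],
    [0,0,0,-70,0,0,-1],
    [0,0,0,-80,0,0,-1],
    [0,0,0,-90,0,0,-1],
    [0,0,0,-100,0,0,-1],
    [0,0,0,-110,0,0,-1],
  ],
)

```text
time: 11.1
ee_pos: [0.57, -0.0639, 0.0344]
eef_rot: [-0.027, 1.0, 0.0, -0.0]
ft_force: [-1.9, 1.4, 0.9]
width: 0.0008
grip_force: 1.0
```

Emit:
jog_arm(
  plan=[
    [0,0,0,-10,0,0,-1],
    [0,0,0,-20,0,0,-1],
    [0,0,0,-30,0,0,-1],
    [0,0,0,-38,0,0,-1],
    [0,0,0,-44,0,0,-1],
    [0,0,0,-44,0,0,-1],
  ],
)

```text
time: 11.7
ee_pos: [0.6143, -0.0617, 0.0347]
eef_rot: [-0.027, 1.0, -0.0, 0.001]
ft_force: [0.1, -0.5, 0.6]
width: 0.0006
grip_force: 0.0
```

```bash
python3 - <<'E'
from h import *
c=grab('scene','scene4'); W=cloud(c)
s=status.read_state(); print(s['time'],s['ee_pos'],s['ft_force'])
# case front edge line on its top (z~.085) and drawer front edge (z~.07)
for y in (.05,.08,.11):
    a=(abs(W[...,1]-y)<.006); t=W[a&(abs(W[...,2]-.0855)<.004)&(W[...,0]>.5)]; d=W[a&(abs(W[...,2]-.068)<.006)&(W[...,0]>.4)]
    print(y,'case front x',np.percentile(t[:,0],2) if len(t) else None,'drawer top x',(d[:,0].min(),d[:,0].max()) if len(d) else None)
E
```

```text
11.75 [ 0.61380813 -0.06191241  0.03468909] [0.52219642 0.46946585 0.02256415]
0.05 case front x 0.650345409347852 drawer top x (np.float64(0.6218190285591585), np.float64(0.9361163188293038))
0.08 case front x 0.6498888305643538 drawer top x (np.float64(0.6190078913283107), np.float64(0.9352811855039596))
0.11 case front x 0.647545162617873 drawer top x (np.float64(0.6172501573747486), np.float64(0.9356771558730426))
```

Emit:
jog_arm(
  plan=[
    [0,0,0,-5,0,0,-1],
    [0,0,0,-9,0,0,-1],
    [0,0,0,-12,0,0,-1],
    [0,0,0,-14,0,0,-1],
    [0,0,0,-14,0,0,-1],
  ],
)

```text
time: 12.25
ee_pos: [0.6276, -0.0608, 0.0346]
eef_rot: [-0.027, 1.0, 0.0, 0.0]
ft_force: [-0.4, 0.0, 0.6]
width: 0.0004
grip_force: 0.0
```

Emit:
jog_arm(
  plan=[
    [0,0,0,-1,0,0,-1],
    [0,0,0,-2,0,0,-1],
    [0,0,0,-2,0,0,-1],
  ],
)

```text
time: 12.55
ee_pos: [0.6293, -0.0607, 0.0346]
eef_rot: [-0.027, 1.0, 0.0, 0.0]
ft_force: [-1.1, -0.6, 0.4]
width: 0.0005
grip_force: 0.4
```

Emit:
jog_arm(
  plan=[
    [0,0,0,-1,0,0,-1],
    [0,0,0,-2,0,0,-1],
    [0,0,0,-2,0,0,-1],
  ],
)

```text
time: 12.85
ee_pos: [0.63, -0.0607, 0.0344]
eef_rot: [-0.027, 1.0, 0.0, -0.001]
ft_force: [-6.8, 0.6, 6.0]
width: 0.0006
grip_force: 3.8
```

Emit:
jog_arm(
  plan=[
    [0,0,0,-0.7,0,0,-1],
    [0,0,0,-0.7,0,0,-1],
  ],
)

```text
time: 13.05
ee_pos: [0.6299, -0.0607, 0.0343]
eef_rot: [-0.027, 1.0, 0.0, -0.002]
ft_force: [-11.3, 1.5, 8.3]
width: 0.0004
grip_force: 5.7
```

```bash
python3 - <<'E'
from h import *
c=grab('scene','scene5'); W=cloud(c); cv2.imwrite('pics/s5.png',cv2.resize(cv2.cvtColor(c['image'][120:290,80:340],cv2.COLOR_RGB2BGR),None,fx=3,fy=3))
s=status.read_state(); print(s['time'],s['ee_pos'],s['ft_force'])
for y in (.05,.08,.11):
    d=W[(abs(W[...,1]-y)<.006)&(abs(W[...,2]-.068)<.006)&(W[...,0]>.4)]; print(y,d[:,0].min())
E
```

```text
13.1 [ 0.62995659 -0.06064794  0.0342995 ] [-11.86822351   0.47348539   8.1314819 ]
0.05 0.8653115687374189
0.08 0.8629411608764631
0.11 0.8602951156435914
```

View pics/s5.png

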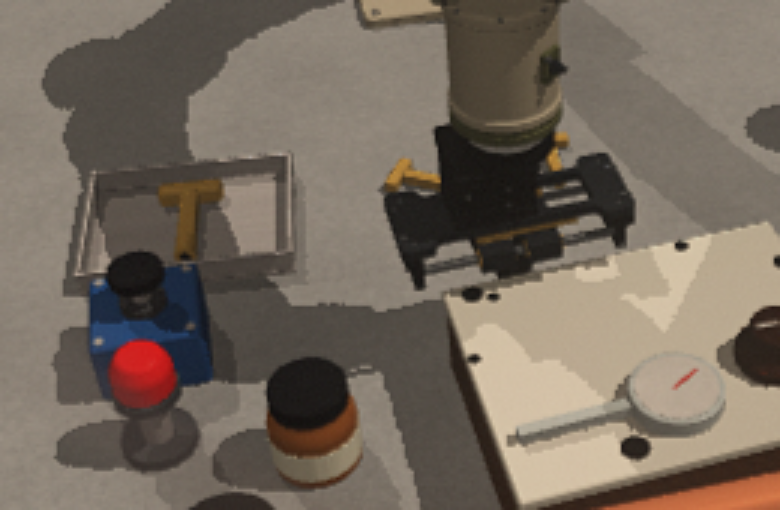

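The drawer is hard against its stop: TCP x stays at 0.630 as force rises, and no drawer interior is visible. I'll back away and go above the blue plunger.

Emit:
jog_arm(
  plan=[
    [0,0,0,5,0,0,-1],
    [0,0,0,20,0,0,-1],
    [0,0,0,45,0,0,-1],
    [0,0,0,60,0,-15,-1],
    [0,0,0,62,0,-60,-1],
    [0,0,0,62,0,-110,-1],
    [0,0,0,62,0,-135,-1],
    [0,0,0,62,0,-140,-1],
    [0,0,0,62,0,-140,-1],
  ],
)

```text
time: 14.0
ee_pos: [0.5704, -0.0639, 0.1751]
eef_rot: [-0.027, 1.0, 0.0, 0.001]
ft_force: [1.2, 0.7, -0.8]
width: 0.0004
grip_force: 0.0
```

```bash
python3 - <<'E'
from h import *
s=status.read_state(); print(s['time'],s['ee_pos'],s['ft_force'])
go(.582,-.3592,.14,-10)
E
```

```text
14.0 [ 0.5704426  -0.06394148  0.1751435 ] [ 1.17751432  0.69470857 -0.8352059 ]
turn [0.001 0.002 0.229] shift mm [   4.6 -295.5   35. ]
```

Emit:
jog_arm(
  plan=[
    [0,0,0.03,0,-25,0,-1],
    [0,0,0.07,1,-65,0,-1],
    [0,0,0.12,2,-110,0,-1],
    [0,0,0.16,3,-155,0,-1],
    [0,0,0.2,4,-200,0,-1],
    [0,0,0.229,5,-240,5,-1],
    [0,0,0.229,5,-275,15,-1],
    [0,0,0.229,5,-292,28,-1],
    [0,0,0.229,5,-295,35,-1],
    [0,0,0.229,5,-295,35,-1],
    [0,0,0.229,5,-295,35,-1],
  ],
)

```text
time: 15.1
ee_pos: [0.5813, -0.3572, 0.139]
eef_rot: [0.087, 0.996, 0.001, -0.0]
ft_force: [-0.2, 0.3, 0.3]
width: 0.0005
grip_force: 0.0
```

```bash
python3 - <<'E'
from h import *
s=status.read_state(); print(s['time'],s['ee_pos'],s['ft_force'])
go(.582,-.3592,.10,-10)
c=grab('scene','scene6'); cv2.imwrite('pics/s6.png',cv2.resize(cv2.cvtColor(c['image'][120:290,80:340],cv2.COLOR_RGB2BGR),None,fx=3,fy=3)); W=cloud(c)
for y in (-.06,.05,.08,.11):
    a=(abs(W[...,1]-y)<.006); d=W[a&(W[...,0]<.66)&(W[...,0]>.55)&(W[...,2]>.04)]; print(y,len(d),d[d[:,2]<.077].round(3).tolist()[:4],'case',d[d[:,2]>.08][:,0].min().round(3))
E
```

```text
15.1 [ 0.58133761 -0.3572083   0.13897951] [-0.16027466  0.28964997  0.25742111]
turn [ 0.001 -0.001  0.001] shift mm [-1.  -1.9 39. ]
-0.06 9 [] case 0.648
0.05 19 [] case 0.643
0.08 18 [] case 0.646
0.11 21 [] case 0.643
```

View pics/s6.png

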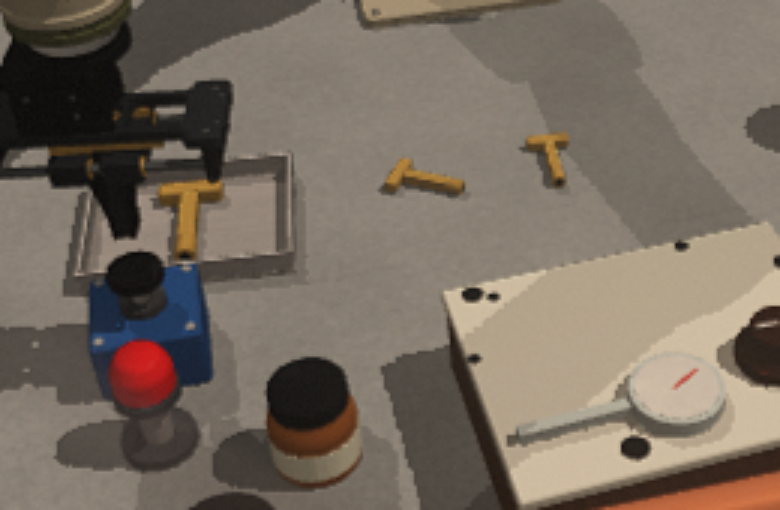

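The drawer front is hidden behind the enamel's front edge, and the small keys haven't moved. The fingers are above the plunger head. I'll check the drawer numerically from the top camera before pressing.

```bash
python3 - <<'E'
from h import *
c=grab('top','top6'); W=cloud(c)
for y in (-.1,-.07,.06,.09,.12):
    a=(abs(W[...,1]-y)<.006)&(W[...,0]<.68)&(W[...,0]>.55); d=W[a&(W[...,2]>.06)&(W[...,2]<.077)]; t=W[a&(W[...,2]>.081)]
    print(y,len(d),d[:,0].min().round(4) if len(d) else None,d[:,0].max().round(4) if len(d) else None,'case',t[:,0].min().round(4))
E
```

```text
-0.1 20 0.6433 0.6527 case 0.6525
-0.07 19 0.6415 0.6514 case 0.6499
0.06 16 0.6346 0.6433 case 0.6437
0.09 16 0.6323 0.6407 case 0.6415
0.12 20 0.6305 0.6405 case 0.6393
```

Emit:
jog_arm(
  plan=[
    [0,0,0,-1,-1,12,-1],
    [0,0,0,-1,-1,24,-1],
    [0,0,0,-1,-1,33,-1],
    [0,0,0,-1,-1,35,-1],
    [0,0,0,-1,-1,35,-1],
  ],
)

```text
time: 15.7
ee_pos: [0.5815, -0.3598, 0.1038]
eef_rot: [0.087, 0.996, 0.0, -0.001]
ft_force: [-0.1, -0.8, -0.3]
width: 0.0005
grip_force: 0.0
```

The drawer front meets the case with no gap. Now I'll press.

Emit:
jog_arm(
  plan=[
    [0,0,0,0,0,4,-1],
    [0,0,0,0,0,8,-1],
    [0,0,0,0,0,12,-1],
    [0,0,0,0,0,15,-1],
    [0,0,0,0,0,17,-1],
    [0,0,0,0,0,17,-1],
  ],
)

```text
time: 16.3
ee_pos: [0.5821, -0.3604, 0.0877]
eef_rot: [0.087, 0.996, -0.0, 0.0]
ft_force: [1.4, -1.4, 5.1]
width: 0.0005
grip_force: 2.5
```

Emit:
jog_arm(
  plan=[
    [0,0,0,0,0,1,-1],
    [0,0,0,0,0,1,-1],
  ],
)

```text
time: 16.5
ee_pos: [0.5821, -0.3604, 0.087]
eef_rot: [0.087, 0.996, -0.0, 0.0]
ft_force: [0.9, -1.2, 5.3]
width: 0.0007
grip_force: 2.6
```

Emit:
jog_arm(
  plan=[
    [0,0,0,0,0,1,-1],
    [0,0,0,0,0,1,-1],
  ],
)

```text
time: 16.7
ee_pos: [0.5821, -0.3604, 0.0865]
eef_rot: [0.087, 0.996, -0.0, 0.001]
ft_force: [-0.6, -1.2, 8.1]
width: 0.0002
grip_force: 4.3
```

Emit:
jog_arm(
  plan=[
    [0,0,0,0,0,0.5,-1],
    [0,0,0,0,0,0.5,-1],
  ],
)

```text
time: 16.9
ee_pos: [0.5821, -0.3604, 0.0864]
eef_rot: [0.087, 0.996, -0.0, 0.001]
ft_force: [-0.7, 0.1, 11.9]
width: 0.0003
grip_force: 5.9
```

At the stop: force is above 5.8 N and rising with no further travel. I'll hold for about a second, then release.

Emit:
jog_arm(
  plan=[
    [0,0,0,0,0,0.3,-1],
    [0,0,0,0,0,0.3,-1],
    [0,0,0,0,0,0.3,-1],
    [0,0,0,0,0,0.3,-1],
    [0,0,0,0,0,0.3,-1],
    [0,0,0,0,0,0.3,-1],
    [0,0,0,0,0,0.3,-1],
    [0,0,0,0,0,0.3,-1],
    [0,0,0,0,0,0.3,-1],
    [0,0,0,0,0,0.3,-1],
  ],
)

```text
time: 17.9
ee_pos: [0.5822, -0.3604, 0.0864]
eef_rot: [0.087, 0.996, -0.0, 0.001]
ft_force: [-1.0, 0.9, 12.9]
width: 0.0004
grip_force: 6.9
```

Emit:
jog_arm(
  plan=[
    [0,0,0,0,0,-4,-1],
    [0,0,0,0,0,-10,-1],
    [0,0,0,0,0,-18,-1],
    [0,0,0,0,0,-35,-1],
    [0,0,0,0,0,-65,-1],
    [0,0,0,0,0,-90,-1],
    [0,0,0,0,0,-100,-1],
    [0,0,0,0,0,-100,-1],
    [0,0,0,0,0,-100,-1],
    [0,0,0,0,0,-100,-1],
  ],
)

```text
time: 18.9
ee_pos: [0.5812, -0.3594, 0.183]
eef_rot: [0.087, 0.996, 0.001, -0.001]
ft_force: [-0.1, 0.5, 0.1]
width: 0.0006
grip_force: 0.0
```

```bash
python3 - <<'E'
from h import *
s=status.read_state(); print(s['time'],s['ee_pos'],s['ft_force'],np.abs(s['joint_vel']).max())
c=grab('scene','scene7'); W=cloud(c)
p=(abs(W[...,0]-.582)<.02)&(abs(W[...,1]+.359)<.02)&(W[...,2]>.07)&(W[...,2]<.12); print('head z',np.median(W[p][:,2]))
c=c['image']; cv2.imwrite('pics/s7.png',cv2.cvtColor(c,cv2.COLOR_RGB2BGR))
E
```

```text
18.9 [ 0.58116006 -0.35943336  0.18303383] [-0.11243654  0.5173704   0.07908888] 0.0022677516282846285
head z 0.09955930399607382
```

View pics/s7.png

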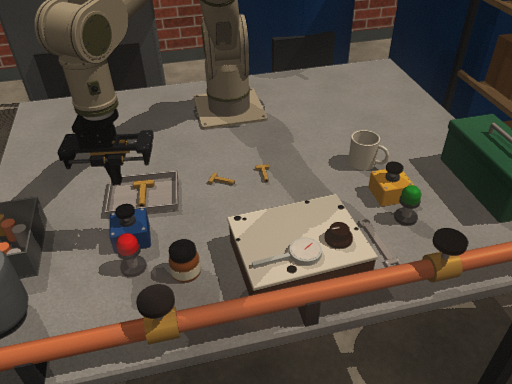

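The key is in the tray (143,190), the drawer is shut, the plunger (125,212) is back up at 0.0996 m, and everything else is in place. Handing in.

```bash
python3 -c "
from bench import order
print(order.close_job())"
```

```text
the job is handed in; nothing more can be done
None
```

I laid the brass bleed key for the faulty blue circuit flat in the tray, shut the drawer with the adapter inside, then pressed and released the blue plunger; the job was handed in after about 19 s, with no verdict returned.

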